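Aim the inspection lamp at the amber bottle and switch it on

ROBOT

A 6-joint arm with a two-finger parallel gripper is mounted at the origin on the work surface. World frame = base frame: x ahead of the robot, y to its left, z up, the work surface at z = 0. Lengths are in mm, angles in rad, forces in N, time in s.
With the tool pointing down it reaches from about 275 to 750 mm from the base axis. Payload 10.2 kg.
Tool frame: the origin (TCP) lies midway between the tips of the shut fingers; the grasp point (between the pads) lies 19 mm behind it; z points along the fingers, y is the line along which they close (so a half turn about z gives the same grasp; the last joint's range is limited). The gripper opens to 85 mm and grips with 20 to 120 N. Pads are 22 mm wide; open, the fingers measure 114 mm over their backs; the gripper's body (76 mm by 85 mm) begins 54 mm behind the grasp point. The pads swing forward as they close: fully open they stand 13 mm farther back than shut.
Start: joints at [1.016, 0.313, 1.498, -0, 1.331, -0.223], TCP at [171.029, 496.367, 231.294] pointing down, gripper open.
Joint ranges: [-2.94, 2.94], [-0.97, 2.17], [0.19, 2.56], [-1.23, 4.37], [0.02, 3.11], [-2.88, 2.88]. Speed limits (rad/s): [2.39, 2.39, 3.01, 3.14, 3.14, 3.14].

INTERFACE

Orientations are given as a unit quaternion [w, x, y, z].
In Python, from rig import ctrl, capture, camera_info gives the robot as it stands.
- The arm moves only by the tool apply_moves, never from a script. Its argument "targets" is a list of rows, each a list of 3 entries, a list of its own where there are three numbers: the finger opening in mm, from 0 to 85.4, then the shift along the world's x, y, z in mm, then the turn, a rotation vector about the world's x, y, z in degrees. In form: [[grip, [dx, dy, dz], [rx, ry, rz]], ...]. A call has 1 to 20 rows; each row is the pose to reach, as a shift and turn from the pose commanded when the call began; what a row does not reach only later rows make up. A row lasts 1/10 s, in which the tool goes at most 50 mm and 8.59 degrees, less where a joint would pass 70% of its speed; a pose out of reach is approached as far as the arm can. A call with a gripper value outside its range is refused whole. The fingers move at their own pace and stop on an object; "squeeze" is the grip in N (left out, the last holds). Time passes only in rows, so rows that repeat a pose let the fingers close. It gives the time, the measured TCP pose, the force, the opening and the grip force at its end, in the units of the state.
- ctrl.sense(): the state, without advancing time (a new reading comes with each control period).
- capture(name): name is "scene" or "side" or "wrist"; returns (picture, depth): 480x640x3 uint8, blue, green, red; 480x640 float32, mm along the optical axis (not along the pixel's ray), 0 where there is no reading.
- camera_info(name): a dict with "vfov" (degrees; the focal length in pixels is half the picture's height over the tangent of half this angle, whatever the lens; pixels are square), "cx", "cy" (the principal point, pixels), "k1" (the pictures are not rectified: a ray, as slopes to the right and down, at radius r is drawn at 1 + k1 r^2 times it, then the intrinsics apply), "extrinsics" (4x4, takes a point from camera to world coordinates). Camera axes: x right, y down, z forward; pixel columns grow to the right and rows downward; lengths in mm; the calibration is good to about 2 mm. A picture is of the moment at which its call begins: read the wrist's pose just before it. camera_info takes no time and is no camera call; for the wrist camera it gives the pose at the moment of the call.
- ctrl.finish_job(): hands the job in; it is judged then, once.
The state is a dict: "time_s": time; "joints": joint angles; "dq": joint speeds; "tau": joint torques, N m; "eef_pos": TCP position; "ee_rot": TCP orientation; "force": force on the tool from outside, world axes, zero at the start; "wrist_torque": the same for the moment, N m; "grip_width": opening from 0.0 (shut) to 1.0 (fully open); "grip_force": force on a finger pad.
Only numpy, scipy, OpenCV 4.12 (cv2) and the standard library are available. Lean on these libraries where they do the work, as an engineer would, in place of code of your own. Each camera call takes 0.05 s, during which the arm holds its last target. There are 200 camera calls.

TASK

Aim the swivelling, tilting inspection lamp at the amber bottle, wherever it stands among the three bottles, so that the beam's axis meets the middle of the bottle. Let go of the lamp, then push the red switch lever over to on. Leave the bottles and the beaker where they are and do not knock the light bar above the lamp.

Things in the scene. Friction and masses are not known exactly. Their poses are not given: they have to be found in the camera images.
- lamp_base: Round dark steel foot of the lamp (150 mm across, 20 mm high), fixed to the bench; origin at the centre of its underside. The swivel axis is vertical through it. On it a blue fork (two upright arms 142 mm apart over their outsides, reaching 168 mm above the bench) swivels and carries a white bell-shaped lamp head, 120 mm long, 104 mm across at the front, facing away from the robot.
- swivel (a joint): Swivel of the fork about the vertical axis through the foot; 0 = the head faces along the foot's x axis, grows counter-clockwise seen from above; limits -1.2 to 1.2 rad. Stiff: stays where left (about 0.2 N m).
- tilt (a joint): Tilt of the head in the fork; 0 = beam level, positive = beam pointing down, limits -0.3 to 1.1 rad. Stiff: stays where left (about 0.15 N m). Moving the handle towards the robot and down raises the beam. At the start the beam points far too steeply down.
- lamp_pivot (a point): Crossing of tilt axis and swivel axis, inside the head, 150 mm above the bench. Axes move with the head: x along the beam, y along the tilt axis (to the left), z upward from the beam.
- lamp_lens (a point): Centre of the lamp's front lens, 70 mm ahead of the pivot on the beam's axis; x points out along the beam, y to the left along the tilt axis, z upward from the beam.
- handle_ball (a point): Centre of the orange rubber-coated ball (36 mm across) at the end of the lamp's handle, 130 mm from the pivot. The handle is a straight 12 mm steel rod running from the pivot backward and upward, 30 degrees above the head's -x axis. Axes are those of the head.
- light_bar: Fixed aluminium bench light bar over the lamp, 28 mm wide (x, from 3 mm behind to 25 mm ahead of its origin), 660 mm long (y), its underside 326 mm and its top 354 mm above the bench, on two 20 mm posts at y = +-315 mm (x = +11 mm). Origin on the bench under it, at the centre of the lamp's foot; same axes as the foot. A vertical tool hits it when gripping the ball at the start.
- switch (a joint): Red toggle lever: 0 = off (leaning towards the robot), 1.0 rad = fully on (leaning away from the robot). Stays where left.
- switch_base: Fixed grey block that carries the lever; origin at the centre of its underside; the lever swings in its x-z plane towards its +x. Block 70 x 50 x 25 mm; the lever turns about an axis 22 mm above the bench over the block's centre and is an 80 mm rod, 10 mm thick, with a red ball 26 mm across at its end.
- switch_tip (a point): Centre of the 26 mm red ball at the lever's end, 80 mm from its axis: 92 mm above the bench and 38 mm on the robot's side of the block's centre when off, the same beyond it when on.
- amber_bottle: Amber-brown glass bottle with black cap, 66 mm across, 150 mm high, origin at the centre of its underside. The thing to aim at. Stands loose in one of three places beyond the lamp, 170 to 240 mm from the lamp's axis.
- amber_mid (a point): Middle of the amber bottle: on its axis, 70 mm above the bench.
- white_bottle: White plastic bottle with blue cap, 66 mm across, 150 mm high, loose; origin at the centre of its underside. Bystander.
- green_bottle: Green glass bottle with white cap, 66 mm across, 150 mm high, loose; origin at the centre of its underside. Bystander.
- beaker: Clear glass beaker, 72 mm across, 90 mm high, loose; origin at the centre of its underside. Bystander; stands on the other side of the lamp from the switch.

How it is judged:
By the outcome, as a careful person would: the job done as asked, in the order asked, and still so for the second after the job is handed in, with the robot touching nothing.
It also fails if it takes over 48 s, if anything falls off the work surface, if the arm or the gripper's body presses on something with over 40 N, if the wrist force passes 120 N, or if a joint passes its speed limit or range.

## Working session

There is one attempt and no reset: what is moved stays moved. The work goes in short steps, Python scripts to look and compute and a tool call to move; the robot and the scene stay as the last step left them, time stands still between calls to the robot, and variables do not carry over. Pictures are saved under pics/ and viewed, at most 10 in all, crops included, and the job is handed in when it is done.

Besides the shell and the picture viewer there is one more tool, called after ">>>" as name([rows], argument=value, ...), one row to a line, values as JSON. apply_moves: Moves the arm, as the interface text tells. Its arguments: {"type":"object","properties":{"targets":{"type":"array","items":{"type":"array"}},"squeeze":{"type":"number"}},"required":["targets"]}

```bash
mkdir -p pics
cat > h.py <<'E'
import numpy as np, cv2, pickle
from rig import ctrl, capture, camera_info
def grab(n,tag):
    ci=camera_info(n); im,d=capture(n); cv2.imwrite(f'pics/{tag}.png',im); pickle.dump((ci,im,d),open(f'{tag}.pkl','wb')); return ci,im,d
def load(tag): return pickle.load(open(f'{tag}.pkl','rb'))
def rays(ci,uv):
    f=240/np.tan(np.radians(ci['vfov'])/2); uv=np.atleast_2d(np.array(uv,float))
    K=np.array([[f,0,ci['cx']],[0,f,ci['cy']],[0,0,1]])
    p=cv2.undistortPoints(uv.reshape(-1,1,2),K,np.array([ci['k1'],0,0,0,0.])).reshape(-1,2)
    return np.c_[p,np.ones(len(p))]
def pts(ci,d,mask):
    v,u=np.nonzero(mask&(d>0)); r=rays(ci,np.c_[u,v])*d[v,u][:,None]
    E=np.array(ci['extrinsics']); return r@E[:3,:3].T+E[:3,3]
def onplane(ci,uv,z):
    E=np.array(ci['extrinsics']); r=rays(ci,uv)@E[:3,:3].T; o=E[:3,3]
    return o+r*((z-o[2])/r[:,2])[:,None]
E
python3 - <<'E'
from h import *
for n in ('scene','side','wrist'):
    ci,im,d=grab(n,n+'0'); print(n,ci['vfov'],ci['k1'],np.round(ci['extrinsics'],2).tolist(),(d>0).mean())
s=ctrl.sense(); print(s)
E
```

```text
scene 57.3763538774337 -0.06009869866557959 [[-0.84, 0.33, -0.43, 954.33], [0.54, 0.51, -0.67, 513.52], [-0.0, -0.8, -0.6, 633.26], [0.0, 0.0, 0.0, 1.0]] 0.99603515625
side 44.55678009700869 -0.16009346998247212 [[0.6, 0.64, -0.47, 1134.86], [0.8, -0.49, 0.35, -383.98], [-0.01, -0.59, -0.81, 1007.06], [0.0, 0.0, 0.0, 1.0]] 0.9960026041666666
wrist 65.42806714348164 -0.06207387978632927 [[0.33, 0.9, 0.28, 100.21], [0.95, -0.31, -0.1, 520.75], [-0.0, 0.29, -0.96, 372.74], [0.0, 0.0, 0.0, 1.0]] 0.9957975260416667
{'time_s': 0.15, 'joints': array([ 1.01559364e+00,  3.13288284e-01,  1.49822286e+00,  1.33556604e-05,
        1.33103854e+00, -2.23381606e-01]), 'dq': array([-0.00121658, -0.00178567, -0.00421162,  0.00047618,  0.0002348 ,
        0.0003896 ]), 'tau': array([ 2.20003611e-03, -4.12374473e+01, -2.59795815e+01, -1.87735600e-04,
        3.29527342e-03,  2.13366796e-06]), 'eef_pos': array([170.92354756, 496.1968053 , 230.89848248]), 'ee_rot': array([-1.87614141e-04,  1.65151983e-01,  9.86268013e-01, -4.40251936e-04]), 'force': array([-0.16100088, -0.50140392,  0.2305309 ]), 'wrist_torque': array([-0.03083296, -0.04617388,  0.01864228]), 'grip_force': 0.0, 'grip_width': 0.998394868947458}
```

View pics/scene0.png

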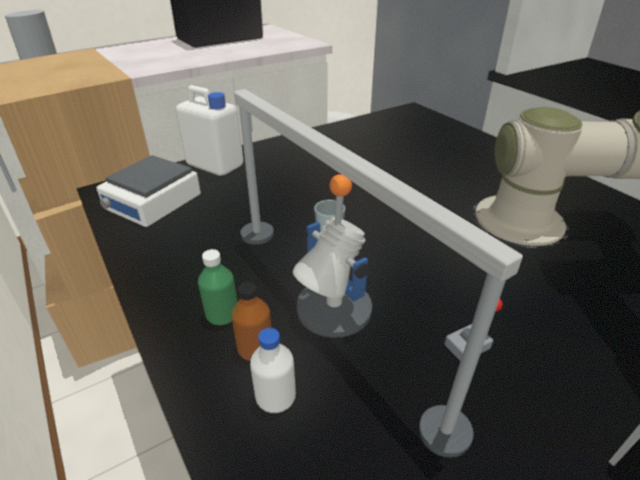

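View pics/side0.png

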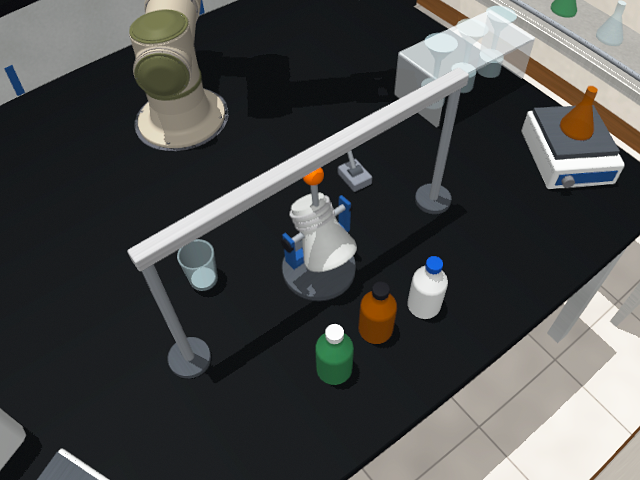

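Both views show the amber bottle in the middle of the three (scene 252,325; side 377,315). The orange ball is at scene (340,186) and side (314,176), the red switch ball at scene (497,305).

```bash
cat > m.py <<'E'
from h import *
def hsvmask(im,lo,hi): return cv2.inRange(cv2.cvtColor(im,cv2.COLOR_BGR2HSV),lo,hi)>0
def sphere(P):
    A=np.c_[2*P,np.ones(len(P))]; x=np.linalg.lstsq(A,(P**2).sum(1),rcond=None)[0]; return x[:3],np.sqrt(x[3]+x[:3]@x[:3])
def circ(P):
    A=np.c_[2*P[:,:2],np.ones(len(P))]; x=np.linalg.lstsq(A,(P[:,:2]**2).sum(1),rcond=None)[0]; return x[:2],np.sqrt(x[2]+x[:2]@x[:2])
def box(shape,u0,u1,v0,v1):
    m=np.zeros(shape,bool); m[v0:v1,u0:u1]=1; return m
E
python3 - <<'E'
from m import *
B={'scene':dict(ball=(322,360,170,200),amber=(228,275,282,365),green=(195,240,248,325),white=(250,298,328,412),sw=(488,510,290,320),lamp=(285,385,215,340),blue=(300,375,220,305)),
'side':dict(ball=(300,327,163,188),amber=(355,400,282,345),green=(312,357,322,385),white=(405,450,256,320),lamp=(270,365,185,300),blue=(280,360,190,270))}
for n in B:
    ci,im,d=load(n+'0'); sh=d.shape; b=B[n]
    m=box(sh,*b['ball'])&hsvmask(im,(5,170,120),(18,255,255)); P=pts(ci,d,m); print(n,'ball',len(P),sphere(P))
    if 'sw' in b:
        m=box(sh,*b['sw'])&(hsvmask(im,(0,150,80),(6,255,255))|hsvmask(im,(174,150,80),(180,255,255))); P=pts(ci,d,m); print('sw',len(P),P.mean(0),sphere(P))
    for c in ('amber','green','white'):
        P=pts(ci,d,box(sh,*b[c])); Q=P[(P[:,2]>25)&(P[:,2]<90)]; 
        med=np.median(Q,0); Q=Q[np.linalg.norm(Q[:,:2]-med[:2],axis=1)<45]; print(c,len(Q),circ(Q),P[:,2].max())
    P=pts(ci,d,box(sh,*b['lamp'])); Q=P[abs(P[:,2]-20)<3]; print('foot',len(Q),Q.min(0),Q.max(0))
    m=box(sh,*b['blue'])&hsvmask(im,(100,150,40),(125,255,255)); P=pts(ci,d,m); print('blue',len(P),P.min(0),P.max(0))
    P=pts(ci,d,np.ones(sh,bool)); Q=P[(abs(P[:,2]-354)<4)&(P[:,0]>200)&(P[:,0]<800)&(abs(P[:,1])<600)]; c=Q[:,:2].mean(0); U,S,V=np.linalg.svd(Q[:,:2]-c,full_matrices=False); t=(Q[:,:2]-c)@V[0]; w=(Q[:,:2]-c)@V[1]
    print('bar',len(Q),c,V[0],t.min(),t.max(),w.min(),w.max())
    mid=c+V[0]*(t.min()+t.max())/2; print('barmid',mid)
E
```

```text
scene ball 330 (array([ 420.51787498, -204.37418076,  127.12127514]), np.float64(317.08830085168614))
sw 49 [383.86865754 222.96782056  78.91751468] (array([360.47465113, 156.24108069,  63.51371667]), np.float64(93.0521374414089))
amber 707 (array([768.00070761,   6.10339138]), np.float64(32.676749830631756)) 151.3495826960302
green 878 (array([ 785.54415323, -107.6369184 ]), np.float64(32.872500721141904)) 151.5429092444491
white 1059 (array([785.96322225, 116.30344459]), np.float64(32.83250546104054)) 151.4001942990468
foot 1260 [533.80082022 -51.75791289  17.00413309] [655.47331556  69.46167936  22.89227996]
blue 8 [577.66866883 -65.69365556  89.97642776] [604.25695404  69.88013775 168.31400828]
bar 4565 [603.36567645 111.44157653] [-0.01151069  0.99993375] -438.4999040491586 222.00081480334305 -13.415845108177507 17.464423269529167
barmid [604.61170394   3.19920346]
side ball 228 (array([394.73484102,  61.76593783, 228.80412083]), np.float64(220.9390696568))
amber 583 (array([770.40070671,   3.43779516]), np.float64(31.34502653959452)) 154.15700221724387
green 529 (array([ 786.37577532, -108.81961876]), np.float64(32.96791854627121)) 153.8870298389803
white 636 (array([786.8052062 , 114.76960104]), np.float64(33.08784739265789)) 153.20254587240265
foot 1058 [470.88915311 -70.51494437  17.00244157] [666.84896819 202.68185344  22.89997007]
blue 667 [463.62478958 -71.54244794  -1.40533289] [612.74417071 157.63591567 171.80257234]
bar 5540 [605.49266952 -44.48876197] [ 0.01159131 -0.99993282] -375.8221173736353 284.9895964761333 -14.911059682849992 17.755342551084638
barmid [604.96623579   0.92444735]
```

View pics/wrist0.png

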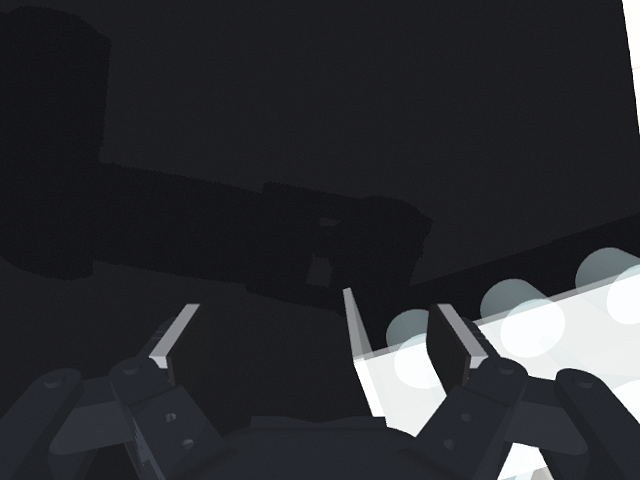

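The wrist view shows only the bench and a rack to the right, nothing of use. Next: triangulate the balls with centroid rays, and measure the foot, the lever and the current lamp angles.

```bash
cat >> m.py <<'E'
def tri(obs):
    A=0;b=0
    for ci,uv in obs:
        E=np.array(ci['extrinsics']); r=(rays(ci,uv)@E[:3,:3].T)[0]; r/=np.linalg.norm(r); M=np.eye(3)-np.outer(r,r); A=A+M; b=b+M@E[:3,3]
    x=np.linalg.solve(A,b); 
    res=[]
    for ci,uv in obs:
        E=np.array(ci['extrinsics']); r=(rays(ci,uv)@E[:3,:3].T)[0]; r/=np.linalg.norm(r); w=x-E[:3,3]; res.append(np.linalg.norm(w-r*(w@r)))
    return x,res
def ballc(ci,im,bx,lo=(4,150,60),hi=(18,255,255)):
    m=(box(im.shape[:2],*bx)&hsvmask(im,lo,hi)).astype(np.uint8)
    n,l,st,c=cv2.connectedComponentsWithStats(m); k=1+np.argmax(st[1:,4])
    cs,_=cv2.findContours((l==k).astype(np.uint8),0,1); (u,v),r=cv2.minEnclosingCircle(cs[0]); return (u,v),r,c[k],st[k,4]
E
python3 - <<'E'
from m import *
S=load('scene0');D=load('side0')
a=ballc(S[0],S[1],(318,365,165,205)); b=ballc(D[0],D[1],(296,332,158,192)); print(a,b)
print('ball',tri([(S[0],a[0]),(D[0],b[0])]))
for ci,im,d in (S,D):
    P=pts(ci,d,np.ones(d.shape,bool)); 
    Q=P[(abs(P[:,2]-20)<4)&(np.hypot(P[:,0]-594,P[:,1]-2)<85)]; r=np.hypot(Q[:,0]-594,Q[:,1]-2)
    # rim: farthest points per azimuth bin
    az=np.degrees(np.arctan2(Q[:,1]-2,Q[:,0]-594))//8; R=np.array([Q[az==k][np.argmax(r[az==k])] for k in np.unique(az) if r[az==k].max()>65]); print('foot',len(R),circ(R))
    Q=P[(P[:,2]>60)&(P[:,2]<115)&(abs(P[:,0]-400)<70)&(abs(P[:,1]-210)<60)]; print('lever hi',len(Q),Q.mean(0) if len(Q) else 0,Q.min(0) if len(Q) else 0,Q.max(0) if len(Q) else 0)
    Q=P[(abs(P[:,2]-25)<3)&(abs(P[:,0]-420)<80)&(abs(P[:,1]-215)<70)]; print('swblock',len(Q),Q.min(0),Q.max(0), cv2.minAreaRect(Q[:,:2].astype(np.float32)))
    # fork arm tops
    Q=P[(abs(P[:,2]-166)<4)&(np.hypot(P[:,0]-594,P[:,1]-2)<90)&(np.hypot(P[:,0]-594,P[:,1]-2)>50)]; 
    for s in (-1,1):
        q=Q[s*(Q[:,1]-2)>0]; print('fork',s,len(q),q.mean(0) if len(q) else 0)
    Q=P[(P[:,2]>40)&(P[:,2]<88)&(P[:,0]>450)&(P[:,0]<680)&(P[:,1]<-110)&(P[:,1]>-300)]; print('beaker',len(Q),Q.min(0),Q.max(0))
ci,im,d=S
m=hsvmask(im,(0,120,60),(6,255,255))|hsvmask(im,(174,120,60),(180,255,255)); m&=box(d.shape,480,515,280,330); v,u=np.nonzero(m);print('sw',len(u),u.min(),u.max(),v.min(),v.max(),onplane(ci,(u.mean(),v.mean()),92))
E
```

```text
((340.25, 184.625), 11.267447471618652, array([340.03773585, 184.97304582]), np.int32(371)) ((312.7244873046875, 174.88775634765625), 10.986492156982422, array([314.23265306, 177.0244898 ]), np.int32(245))
ball (array([583.28117046,   0.67974105, 278.45791407]), [np.float64(1.1746692786695256), np.float64(1.1746692786696187)])
foot 18 (array([593.79059788,   3.50634777]), np.float64(69.2939932565736))
lever hi 44 [403.04497231 231.65474819  97.12501338] [392.94510843 226.21441669  85.83314737] [409.46685961 234.9734035  104.68137802]
swblock 304 [406.27997989 192.74094764  22.01312895] [479.12227614 245.28916092  27.85129059] ((440.5556335449219, 218.1579132080078), (50.037410736083984, 72.2002182006836), 82.9189453125)
fork -1 65 [595.54276703 -62.79161806 165.87077521]
fork 1 91 [584.75042008  69.82546071 165.92546095]
beaker 286 [ 450.20463549 -299.94709946   41.2938993 ] [ 608.73612733 -166.73446819   87.87739939]
foot 30 (array([ 5.94870145e+02, -4.84562309e-01]), np.float64(72.23394205368338))
lever hi 23 [422.53740685 217.40832288  66.40860925] [418.14366053 212.82019776  60.00475718] [427.43938369 223.00111838  74.35150139]
swblock 303 [408.76059467 186.95070259  22.00649814] [481.36778565 242.57910732  27.99622506] ((445.0545959472656, 215.0203094482422), (51.40058517456055, 70.9850845336914), 85.31438446044922)
fork -1 86 [595.29668193 -66.57297821 166.6897408 ]
fork 1 62 [588.51232021  68.71904301 166.67423004]
beaker 510 [ 450.08801132 -237.18830396   40.19579013] [ 505.03859649 -166.16439559   87.95737244]
sw 60 496 502 299 311 [[397.4558561  229.51798749  92.        ]]
```

Run:
```python
from scipy.spatial.transform import Rotation as R
import numpy as np
from h import *
s=ctrl.sense(); q=s['ee_rot']; R0=R.from_quat([q[1],q[2],q[3],q[0]]); p0=s['eef_pos']
T=R.from_euler('y',-50,degrees=True)*R.from_euler('z',21,degrees=True)
print(T.as_rotvec(degrees=True),np.linalg.norm(T.as_rotvec(degrees=True)),(T*R0).as_matrix().round(3),p0)
d=np.array([np.cos(np.radians(40)),0,-np.sin(np.radians(40))]); ball=np.array([583.3,.9,278.5])
for b in (110,0): print(b,ball+d*(22-b)-p0)
```

```text
[ -9.16029    -49.424502    19.64430529] 53.968426335395264 [[-0.643 -0.022  0.766]
 [-0.035  0.999 -0.001]
 [-0.765 -0.027 -0.643]] [170.92354756 496.1968053  230.89848248]
110 [ 344.96454144 -495.2968053   104.16682717]
0 [ 429.22943019 -495.2968053    33.46019011]
```

>>> apply_moves([
  [85, [0, -20, 45], [0, 0, 0]],
  [85, [20, -60, 85], [0, 0, 0]],
  [85, [50, -95, 105], [-1, -6, 2]],
  [85, [80, -130, 105], [-2, -12, 5]],
  [85, [110, -165, 105], [-3, -18, 7]],
  [85, [140, -200, 105], [-4.6, -24.7, 9.8]],
  [85, [170, -235, 105], [-5.5, -30, 12]],
  [85, [195, -270, 105], [-6.5, -35, 14]],
  [85, [220, -305, 105], [-7.4, -40, 16]],
  [85, [245, -340, 105], [-8.3, -45, 17.9]],
  [85, [265, -375, 105], [-9.16, -49.4, 19.6]],
  [85, [285, -405, 105], [-9.16, -49.4, 19.6]],
  [85, [305, -435, 105], [-9.16, -49.4, 19.6]],
  [85, [325, -465, 105], [-9.16, -49.4, 19.6]],
  [85, [345, -495, 105], [-9.16, -49.4, 19.6]],
  [85, [345, -495, 105], [-9.16, -49.4, 19.6]],
  [85, [345, -495, 105], [-9.16, -49.4, 19.6]],
])

```text
time_s: 1.85
eef_pos: [516.0, 0.6, 335.7]
ee_rot: [0.422, -0.014, 0.907, -0.007]
force: [0.4, 0.4, -0.1]
grip_width: 0.999
grip_force: 0.0
```

Run:
```python
from m import *
s=ctrl.sense(); print(s['time_s'],s['eef_pos'],s['ee_rot'],s['joints'])
W=grab('wrist','w1'); S=grab('scene','s1'); D=grab('side','d1')
bw=ballc(W[0],W[1],(0,640,0,480)); a=ballc(S[0],S[1],(318,365,165,205)); print(bw,a)
print('ball',tri([(W[0],bw[0]),(S[0],a[0])]))
cv2.imwrite('pics/c1.png',np.hstack([cv2.resize(W[1],(400,300)),cv2.resize(S[1],(400,300))]))
```

```text
1.85 [515.96158042   0.59343521 335.67378041] [ 0.42173386 -0.01432877  0.90657581 -0.00745227] [-0.36813124 -0.17799243  1.99082356  0.54267017  0.55911221 -2.31909879]
((317.5, 247.0), 27.554590225219727, array([317.45187394, 247.12350937]), np.int32(2348)) ((340.25, 184.625), 11.267447471618652, array([340.03763441, 184.94354839]), np.int32(372))
ball (array([5.82412917e+02, 5.75364820e-01, 2.79340091e+02]), [np.float64(0.2607731871301103), np.float64(0.2607731871302071)])
```

View pics/c1.png

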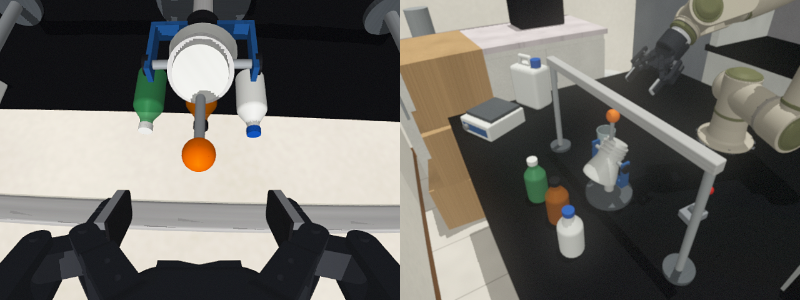

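The wrist view puts the ball midway between the open fingers (wrist 317,247). In the scene view the lamp stands as before, with the arm clear of the bar.

>>> apply_moves([
  [85, [23, 0, -19.5], [0, 0, 0]],
  [85, [46, 0, -39], [0, 0, 0]],
  [85, [65, 0, -55], [0, 0, 0]],
  [85, [76, 0, -64], [0, 0, 0]],
  [85, [83, 0, -70.5], [0, 0, 0]],
  [85, [83, 0, -70.5], [0, 0, 0]],
  [85, [83, 0, -70.5], [0, 0, 0]],
  [60, [83, 0, -70.5], [0, 0, 0]],
  [45, [83, 0, -70.5], [0, 0, 0]],
  [30, [83, 0, -70.5], [0, 0, 0]],
  [30, [83, 0, -70.5], [0, 0, 0]],
  [30, [83, 0, -70.5], [0, 0, 0]],
  [30, [83, 0, -70.5], [0, 0, 0]],
], squeeze=30)

```text
time_s: 3.3
eef_pos: [599.4, 0.4, 266.6]
ee_rot: [0.423, -0.015, 0.906, -0.008]
force: [-1.2, -4.7, 3.0]
grip_width: 0.399
grip_force: 29.9
```

>>> apply_moves([
  [30, [-5.4, 0, -0.5], [0, 0, 0]],
  [30, [-10.8, 0, -1.5], [0, 0, 0]],
  [30, [-16.3, 0, -2.6], [0, 0, 0]],
  [30, [-21.8, 0, -3.9], [0, 0, 0]],
  [30, [-27.3, 0, -5.5], [0, 0, 0]],
  [30, [-32.7, 0, -7.3], [0, 0, 0]],
  [30, [-38, 0, -9.4], [0, 0, 0]],
  [30, [-43.1, 0, -11.7], [0, 0, 0]],
  [30, [-48.2, 0, -14.2], [0, 0, 0]],
  [30, [-53.2, 0, -16.9], [0, 0, 0]],
  [30, [-58.4, 0, -20], [0, 0, 0]],
  [30, [-63.5, 0, -23.5], [0, 0, 0]],
  [30, [-63.5, 0, -23.5], [0, 0, 0]],
  [30, [-63.5, 0, -23.5], [0, 0, 0]],
])

```text
time_s: 4.7
eef_pos: [536.0, 0.5, 243.8]
ee_rot: [0.424, -0.015, 0.906, -0.008]
force: [-3.0, -4.0, 6.3]
grip_width: 0.404
grip_force: 31.0
```

Run:
```python
from m import *
W=grab('wrist','w2'); S=grab('scene','s2'); D=grab('side','d2')
cv2.imwrite('pics/c2.png',np.hstack([cv2.resize(S[1],(400,300)),cv2.resize(D[1],(400,300))]))
```

```text
(no output)
```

View pics/c2.png

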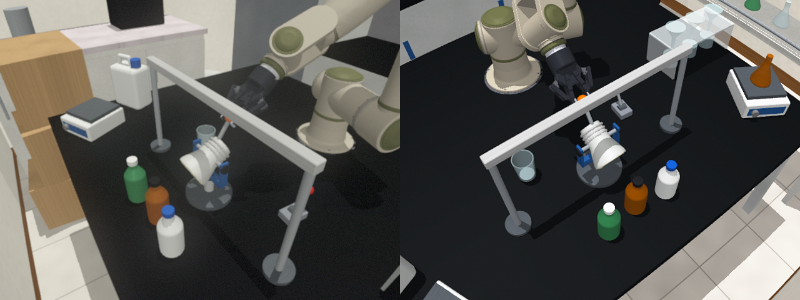

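Both views show the ball in the fingers, the head raised towards the bottles, and the bottles unmoved. Now I open the fingers, back off along the tool axis and check.

>>> apply_moves([
  [45, [0, 0, 0], [0, 0, 0]],
  [60, [0, 0, 0], [0, 0, 0]],
  [85, [0, 0, 0], [0, 0, 0]],
  [85, [0, 0, 0], [0, 0, 0]],
  [85, [0, 0, 0], [0, 0, 0]],
  [85, [-15, 0, 12.6], [0, 0, 0]],
  [85, [-38, 0, 32], [0, 0, 0]],
  [85, [-61, 0, 51], [0, 0, 0]],
  [85, [-84, 0, 70.5], [0, 0, 0]],
  [85, [-84, 0, 70.5], [0, 0, 0]],
  [85, [-84, 0, 70.5], [0, 0, 0]],
])

```text
time_s: 5.95
eef_pos: [451.6, 1.2, 313.0]
ee_rot: [0.423, -0.015, 0.906, -0.008]
force: [0.7, -0.3, -1.2]
grip_width: 0.997
grip_force: 0.0
```

Run:
```python
from m import *
W=grab('wrist','w3'); S=grab('scene','s3'); D=grab('side','d3')
o=[]
for n,X in (('w',W),('s',S),('d',D)):
    bx={'w':(0,640,0,480),'s':(330,400,150,240),'d':(270,340,130,185)}[n]
    c=ballc(X[0],X[1],bx); print(n,c); o.append((X[0],c[0]))
piv=np.array([594.1,1.7,150])
for sel in ([0,1],[0,1,2]):
    x,r=tri([o[i] for i in sel]); v=x-piv; print(x,r,np.linalg.norm(v),'elev',np.degrees(np.arctan2(v[2],-v[0])),'yaw',np.arctan2(-v[1],-v[0]))
for X,bx in ((S,((228,275,282,365),(280,385,215,340))),(D,((355,400,282,345),(270,365,185,300)))):
    P=pts(X[0],X[2],box(X[2].shape,*bx[0])); Q=P[(P[:,2]>25)&(P[:,2]<90)]; Q=Q[np.linalg.norm(Q[:,:2]-np.median(Q,0)[:2],axis=1)<45]; print('amber',circ(Q))
    P=pts(X[0],X[2],np.ones(X[2].shape,bool)); Q=P[(abs(P[:,2]-166)<4)&(np.hypot(P[:,0]-594,P[:,1]-2)<90)&(np.hypot(P[:,0]-594,P[:,1]-2)>58)]
    f=[Q[s*(Q[:,1]-2)>0].mean(0) for s in(-1,1)]; print('fork',f,np.arctan2(-(f[1]-f[0])[0],(f[1]-f[0])[1]))
print(ctrl.sense()['eef_pos'])
cv2.imwrite('pics/c3.png',np.hstack([cv2.resize(D[1][130:370,220:540],(400,300)),cv2.resize(S[1][100:340,200:520],(400,300))]))
```

```text
w ((319.62127685546875, 250.21702575683594), 31.005775451660156, array([316.95956989, 253.07096774]), np.int32(2325))
s ((365.0, 191.5), 6.946321964263916, array([364.40625, 191.84375]), np.int32(32))
d ((289.5, 156.5), 8.746527671813965, array([288.98823529, 155.05882353]), np.int32(85))
[532.30729519   3.53650533 252.83035389] [np.float64(1.2151129215738805), np.float64(1.2151129215738532)] 119.98246872795049 elev 58.99754591248154 yaw -0.029711676943638285
[521.28882709   1.67606574 257.06729733] [np.float64(1.249204134031058), np.float64(10.94735661024694), np.float64(10.58199378920413)] 129.47924015489275 elev 55.78231795841385 yaw 0.00032871684303569757
amber (array([768.08675906,   6.06796545]), np.float64(32.649693344813386))
fork [array([633.41581503, -30.23153593, 165.91679267]), array([638.53223727,  33.70778159, 165.58538437])] -0.07984982833032704
amber (array([770.41482655,   3.43689853]), np.float64(31.355727024178695))
fork [array([642.46318488, -28.32962365, 165.79073442]), array([641.78142835,  30.61934163, 166.13310476])] 0.011564683646108978
[451.79623019   1.47554705 311.74341475]
```

View pics/c3.png

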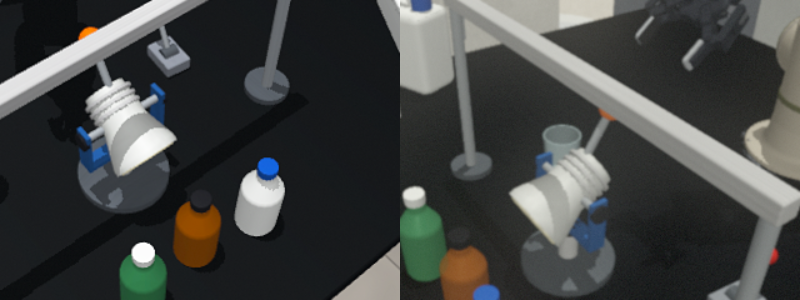

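The bar partly hides the ball in both fixed views (side crop 90,35; scene crop 607,112), so I rely on the wrist picture and depth, plus the blue fork tops.

Run:
```python
from m import *
piv=np.array([594.1,1.7,150]); p=[load('w1'),load('w3')]
for ci,im,d in p:
    m=hsvmask(im,(4,200,150),(18,255,255))&(d<300)&(d>100); P=pts(ci,d,m); print('depth fit',m.sum(),sphere(P) if len(P) else 0, 'd',np.median(d[m]))
    cs,_=cv2.findContours(m.astype(np.uint8),0,1); c=max(cs,key=cv2.contourArea); (u,v),r=cv2.minEnclosingCircle(c); print(u,v,r)
    E=np.array(ci['extrinsics']); ry=(rays(ci,(u,v))@E[:3,:3].T)[0]; ry/=np.linalg.norm(ry); o=E[:3,3]-piv
    b=o@ry; disc=b*b-(o@o-130**2)
    dm=np.median(d[m])
    for t in (-b-np.sqrt(max(disc,0)),-b+np.sqrt(max(disc,0))):
        w=o+t*ry; print('sph',w+piv,'disc',disc,'elev',np.degrees(np.arctan2(w[2],-w[0])),'yaw',np.arctan2(-w[1],-w[0]))
for t in ('s0','d0','s3','d3'):
    ci,im,d=load({'s0':'scene0','d0':'side0'}.get(t,t)); P=pts(ci,d,np.ones(d.shape,bool)); Q=P[(abs(P[:,2]-166)<5)&(abs(P[:,0]-592)<28)&(abs(abs(P[:,1]-2)-66)<12)]
    f=[Q[s*(Q[:,1]-2)>0].mean(0) for s in(-1,1)]; print(t,'fork',len(Q),f,np.arctan2(-(f[1]-f[0])[0],(f[1]-f[0])[1]))
```

```text
depth fit 2248 (array([582.73594475,   0.68731308, 279.30918759]), np.float64(17.57586495061097)) d 228.72171
317.5982971191406 247.28163146972656 27.117704391479492
sph [5.82969819e+02 4.72096917e-01 2.79516838e+02] disc 3457.1236703536706 elev 85.08828765432996 yaw 0.10987760384249642
sph [692.01680519   1.34173317 235.51123264] disc 3457.1236703536706 elev 138.8691259754089 yaw 3.1379337798178204
depth fit 2259 (array([521.6647751 ,   1.09370211, 259.95341995]), np.float64(17.567247837573184)) d 230.60614
317.15313720703125 253.30825805664062 27.18472671508789
sph [523.7748608    0.97696472 259.33367284] disc 10964.210956833645 elev 57.250238092874966 yaw 0.01028095802804435
sph [719.40465331   2.56338574 184.61211384] disc 10964.210956833645 elev 164.55858628874725 yaw -3.134702469915027
s0 fork 173 [array([595.37173379, -62.51511327, 165.38069509]), array([587.63368092,  72.85209169, 165.19148275])] 0.05710128185548836
d0 fork 165 [array([597.36142929, -68.07097873, 166.19860492]), array([588.63025292,  68.67798739, 166.520747  ])] 0.06376165807004629
s3 fork 164 [array([591.12464899, -62.74325524, 165.81062594]), array([591.76545527,  73.13949838, 165.11859237])] -0.004715841443584859
d3 fork 154 [array([593.72776798, -68.09058368, 165.87879222]), array([592.92466801,  68.95330852, 165.96934577])] 0.005860099038666292
```

Run:
```python
from m import *
for t in ('w1','w2','w3'):
    ci,im,d=load(t); m=hsvmask(im,(4,180,80),(18,255,255))&(d<300)&(d>60); m=cv2.erode(m.astype(np.uint8),np.ones((3,3)))>0
    P=pts(ci,d,m); 
    from scipy.optimize import least_squares
    c=least_squares(lambda c:np.linalg.norm(P-c,axis=1)-17.8,P.mean(0)+[20,0,-15],loss='soft_l1').x
    print(t,len(P),np.median(d[m]),sphere(P),c)
```

```text
w1 2020 228.2414 (array([582.56749188,   0.68476489, 279.35373466]), np.float64(17.43328566987192)) [ 5.56714108e+02 -3.52140302e-02  2.89533531e+02]
w2 6816 125.47894 (array([521.45070763,   0.77999461, 259.8114468 ]), np.float64(17.423081242844255)) [494.05371503   0.55560113 263.79610799]
w3 2026 230.19275 (array([521.49018077,   1.10075685, 260.01325142]), np.float64(17.41769156294889)) [4.95947843e+02 2.00819112e-01 2.70103738e+02]
```

>>> apply_moves([
  [85, [30, 0, -25], [0, 0, 0]],
  [85, [60, 0, -50.3], [0, 0, 0]],
  [85, [77, 0, -64.6], [0, 0, 0]],
  [85, [84, 0, -70.5], [0, 0, 0]],
  [85, [84, 0, -70.5], [0, 0, 0]],
  [60, [84, 0, -70.5], [0, 0, 0]],
  [45, [84, 0, -70.5], [0, 0, 0]],
  [30, [84, 0, -70.5], [0, 0, 0]],
  [30, [84, 0, -70.5], [0, 0, 0]],
  [30, [84, 0, -70.5], [0, 0, 0]],
  [30, [82, -0.5, -72], [0, 0, 0]],
  [30, [79.4, -1, -73.7], [0, 0, 0]],
  [30, [79.4, -1, -73.7], [0, 0, 0]],
  [30, [79.4, -1, -73.7], [0, 0, 0]],
  [30, [79.4, -1, -73.7], [0, 0, 0]],
])

```text
time_s: 7.6
eef_pos: [531.2, 0.6, 240.2]
ee_rot: [0.423, -0.016, 0.906, -0.007]
force: [-5.3, 2.4, 8.2]
grip_width: 0.403
grip_force: 29.7
```

>>> apply_moves([
  [45, [0, 0, 0], [0, 0, 0]],
  [60, [0, 0, 0], [0, 0, 0]],
  [85, [0, 0, 0], [0, 0, 0]],
  [85, [0, 0, 0], [0, 0, 0]],
  [85, [0, 0, 0], [0, 0, 0]],
  [85, [-15, 0, 12.6], [0, 0, 0]],
  [85, [-38, 0, 32], [0, 0, 0]],
  [85, [-61, 0, 51], [0, 0, 0]],
  [85, [-84, 0, 70.5], [0, 0, 0]],
  [85, [-84, 0, 70.5], [0, 0, 0]],
  [85, [-84, 0, 70.5], [0, 0, 0]],
])

```text
time_s: 8.7
eef_pos: [447.0, 0.2, 309.9]
ee_rot: [0.423, -0.015, 0.906, -0.008]
force: [-0.0, -0.0, -0.3]
grip_width: 0.997
grip_force: 0.0
```

Run:
```python
from m import *
W=grab('wrist','w4'); S=grab('scene','s4'); D=grab('side','d4')
ci,im,d=W; m=hsvmask(im,(4,180,80),(18,255,255))&(d<300)&(d>60); m=cv2.erode(m.astype(np.uint8),np.ones((3,3)))>0
c=sphere(pts(ci,d,m)); print(c)
for px in (592,593,594.1):
    w=c[0]-[px,1.7,150]; print(px,np.linalg.norm(w),'tilt',np.degrees(np.arctan2(w[2],-w[0]))-30,'need',np.degrees(np.arctan2(80,769.2-px)),'yaw',np.arctan2(-w[1],-w[0]))
for t in ('s4','d4'):
    ci,im,d=load(t); P=pts(ci,d,np.ones(d.shape,bool)); Q=P[(abs(P[:,2]-166)<5)&(abs(P[:,0]-592)<28)&(abs(abs(P[:,1]-2)-66)<12)]
    f=[Q[s*(Q[:,1]-2)>0].mean(0) for s in(-1,1)]; print(t,'fork',np.arctan2(-(f[1]-f[0])[0],(f[1]-f[0])[1]))
    # bell: front rim = farthest head points in x near y axis, top line slope of bell rear neck
    # rod: points between pivot and ball, grey, thin: z 190..245
    Q=P[(P[:,2]>215)&(P[:,2]<246)&(P[:,0]>515)&(P[:,0]<570)&(abs(P[:,1])<12)]; 
    if len(Q)>8:
        k=Q.mean(0); v=np.linalg.svd(Q-k)[2][0]; print('rod',len(Q),k,'elev',np.degrees(np.arctan2(abs(v[2]),abs(v[0]))),'yaw',v[1]/v[0])
ci,im,d=W
print(ctrl.sense()['time_s'],ctrl.sense()['eef_pos'])
```

```text
(array([517.4208419 ,   1.35144331, 257.35786398]), np.float64(17.43554595898335))
592 130.72063063048054 tilt 25.213137371228797 need 24.297618185160857 yaw 0.004673613367599687
593 131.29372257892746 tilt 24.854732169117604 need 24.41945055664621 yaw 0.00461177691990788
594.1 131.93000317006894 tilt 24.46409995488881 need 24.554797257593194 yaw 0.004545619643943655
s4 fork -0.00431361576336377
rod 146 [539.75780127   6.12016172 230.43722124] elev 54.38286438685602 yaw -0.07879881196073564
d4 fork -0.0013548376503808687
rod 67 [548.29319972  -0.7126872  222.60433531] elev 57.81644055068644 yaw 0.019361926629595124
8.85 [4.47184676e+02 4.42106090e-01 3.08549716e+02]
```

>>> apply_moves([
  [60, [-30, 10, 10], [0, 0, 0]],
  [30, [-55, 30, 10], [0, 5, 0]],
  [0, [-70, 55, 5], [0, 10, 0]],
  [0, [-85, 80, 0], [0, 16, 0]],
  [0, [-95, 105, -10], [0, 22, 0]],
  [0, [-105, 130, -25], [0, 28, 0]],
  [0, [-112, 155, -45], [0, 34, 0]],
  [0, [-112, 180, -65], [0, 40, 0]],
  [0, [-112, 200, -85], [0, 45, 0]],
  [0, [-112, 220, -108], [0, 50, 0]],
  [0, [-112, 220, -108], [0, 50, 0]],
  [0, [-112, 220, -108], [0, 50, 0]],
  [0, [-112, 220, -108], [0, 50, 0]],
])

```text
time_s: 10.15
eef_pos: [335.0, 220.2, 202.0]
ee_rot: [0.0, -0.017, 1.0, -0.0]
force: [0.3, 0.5, 0.3]
grip_width: -0.005
grip_force: 0.0
```

Run:
```python
from m import *
W=grab('wrist','w5'); ci,im,d=W
m=hsvmask(im,(0,150,60),(5,255,255))|hsvmask(im,(174,150,60),(180,255,255)); P=pts(ci,d,m); P=P[(P[:,2]>60)&(P[:,2]<120)]; print(m.sum(),len(P),P.min(0),P.max(0),sphere(P))
print(ctrl.sense()['eef_pos'],ctrl.sense()['ee_rot'],ctrl.sense()['grip_width'])
```

```text
Traceback (most recent call last):
  File "h.py", line 12, in pts
    v,u=np.nonzero(mask&(d>0)); r=rays(ci,np.c_[u,v])*d[v,u][:,None]
                                  ~~~~^^^^^^^^^^^^^^^
  File "h.py", line 9, in rays
    p=cv2.undistortPoints(uv.reshape(-1,1,2),K,np.array([ci['k1'],0,0,0,0.])).reshape(-1,2)
      ~~~~~~~~~~~~~~~~~~~^^^^^^^^^^^^^^^^^^^^^^^^^^^^^^^^^^^^^^^^^^^^^^^^^^^^
cv2.error: OpenCV(4.12.0) /io/opencv/modules/calib3d/src/undistort.dispatch.cpp:347: error: (-215:Assertion failed) CV_IS_MAT(_src) && CV_IS_MAT(_dst) && (_src->rows == 1 || _src->cols == 1) && (_dst->rows == 1 || _dst->cols == 1) && _src->cols + _src->rows - 1 == _dst->rows + _dst->cols - 1 && (CV_MAT_TYPE(_src->type) == CV_32FC2 || CV_MAT_TYPE(_src->type) == CV_64FC2) && (CV_MAT_TYPE(_dst->type) == CV_32FC2 || CV_MAT_TYPE(_dst->type) == CV_64FC2) in function 'cvUndistortPointsInternal'
```

View pics/w5.png

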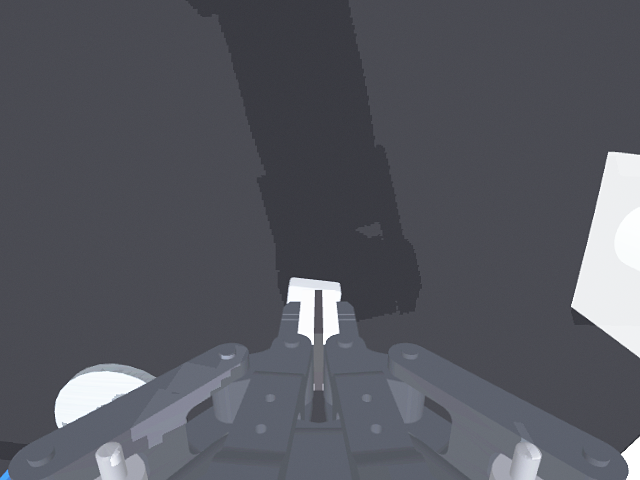

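The wrist camera looks towards the robot and the lever is hidden behind the gripper, so I use the earlier position of about (404,222,92). I go down on the robot's side of the lever and push in small steps.

>>> apply_moves([
  [0, [5, 2, -40], [0, 0, 0]],
  [0, [10, 2, -80], [0, 0, 0]],
  [0, [15, 2, -110], [0, 0, 0]],
  [0, [15, 2, -124], [0, 0, 0]],
  [0, [25, 2, -124], [0, 0, 0]],
  [0, [35, 1, -124], [0, 0, 0]],
  [0, [45, 0, -124], [0, 0, 0]],
  [0, [53, -1, -124], [0, 0, 0]],
  [0, [61, -2, -124], [0, 0, 0]],
  [0, [69, -2, -124], [0, 0, 0]],
  [0, [77, -3, -124], [0, 0, 0]],
  [0, [85, -4, -124], [0, 0, 0]],
  [0, [93, -5, -124], [0, 0, 0]],
  [0, [101, -6, -124], [0, 0, 0]],
  [0, [108, -6, -124], [0, 0, 0]],
  [0, [112, -6, -124], [0, 0, 0]],
  [0, [112, -6, -124], [0, 0, 0]],
])

```text
time_s: 11.9
eef_pos: [447.4, 214.3, 77.6]
ee_rot: [-0.0, -0.017, 1.0, -0.0]
force: [-1.0, -1.1, -1.0]
grip_width: 0.0
grip_force: 0.0
```

Run:
```python
from m import *
S=grab('scene','s6');D=grab('side','d6'); s=ctrl.sense(); print(s['eef_pos'],s['force'])
for X in (S,D):
    ci,im,d=X; m=hsvmask(im,(0,120,60),(6,255,255))|hsvmask(im,(174,120,60),(180,255,255)); v,u=np.nonzero(m); 
    if len(u): P=pts(ci,d,m); k=(abs(P[:,0]-440)<80)&(abs(P[:,1]-215)<60); print(k.sum(),P[k].mean(0) if k.any() else '',P[k].max(0) if k.any() else '')
cv2.imwrite('pics/c6.png',np.hstack([cv2.resize(D[1][80:260,270:510],(400,300)),cv2.resize(S[1][200:440,320:640],(400,300))]))
```

```text
[446.93406489 214.41646947  77.6061183 ] [-0.15629433  0.81710865  0.54163438]
192 [472.57968778 215.89157309  95.68612492] [485.47224128 228.50766068 109.64930421]
112 [476.98003543 210.36645397 101.25324384] [487.87061179 226.03401273 110.2869935 ]
```

View pics/c6.png

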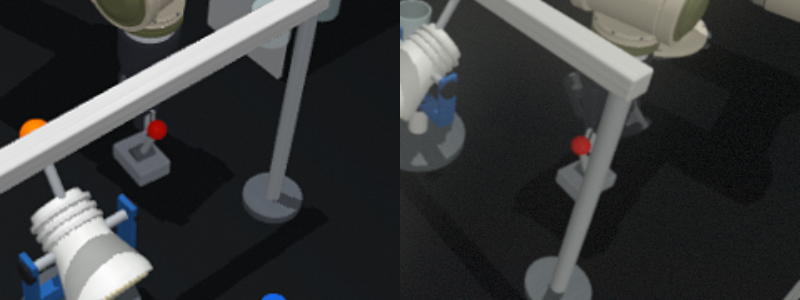

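Both crops show the red ball pushed past the block's centre, leaning away from the robot (side crop 157,130; scene crop 580,146). I push a little more to the stop.

>>> apply_moves([
  [0, [3, 0, 0], [0, 0, 0]],
  [0, [6, 0, 0], [0, 0, 0]],
  [0, [8, -1, 0], [0, 0, 0]],
  [0, [10, -1, 0], [0, 0, 0]],
  [0, [10, -1, 0], [0, 0, 0]],
])

```text
time_s: 12.5
eef_pos: [455.6, 213.4, 77.4]
ee_rot: [-0.002, -0.017, 1.0, -0.0]
force: [-8.2, -0.1, 3.7]
grip_width: -0.001
grip_force: 4.0
```

Run:
```python
from m import *
S=grab('scene','s7');D=grab('side','d7'); s=ctrl.sense(); print(s['eef_pos'],s['force'])
for t in ('s6','s7','d6','d7'):
    ci,im,d=load(t); m=hsvmask(im,(0,120,60),(6,255,255))|hsvmask(im,(174,120,60),(180,255,255)); P=pts(ci,d,m); k=(abs(P[:,0]-450)<80)&(abs(P[:,1]-215)<60); P=P[k]; print(t,P.mean(0),P.max(0),sphere(P))
```

```text
[455.61563606 213.33394039  77.38338594] [-7.76800308 -0.42145107  3.79119357]
s6 [472.57968778 215.89157309  95.68612492] [485.47224128 228.50766068 109.64930421] (array([433.88333508, 191.50069386,  56.52800049]), np.float64(68.6304941018564))
s7 [478.80914271 214.30230827  90.77790994] [490.73760374 227.64796555 106.2080432 ] (array([442.46969267, 194.45574316,  52.77526172]), np.float64(66.15285283613181))
d6 [476.98003543 210.36645397 101.25324384] [487.87061179 226.03401273 110.2869935 ] (array([473.81839828, 212.96772108,  96.39045468]), np.float64(12.093045812398204))
d7 [483.67098873 210.18900273  97.24978266] [494.88777296 260.12302229 106.39745231] (array([458.1321827 , 236.30728486,  48.66974214]), np.float64(62.88663223637685))
```

The 8 N reaction and the ball's top at 106 mm (centre about 93) say the lever is at its stop. I back off and rise.

>>> apply_moves([
  [0, [-15, 0, 0], [0, 0, 0]],
  [0, [-40, 0, 0], [0, 0, 0]],
  [0, [-75, 0, 0], [0, 0, 0]],
  [0, [-100, 0, 10], [0, 0, 0]],
  [0, [-110, 5, 50], [0, 0, 0]],
  [0, [-110, 10, 90], [0, 0, 0]],
  [0, [-110, 20, 130], [0, 0, 0]],
  [0, [-110, 20, 150], [0, 0, 0]],
  [0, [-110, 20, 150], [0, 0, 0]],
  [0, [-110, 20, 150], [0, 0, 0]],
])

```text
time_s: 13.6
eef_pos: [346.8, 233.2, 227.0]
ee_rot: [-0.0, -0.017, 1.0, -0.0]
force: [1.1, 0.8, 0.3]
grip_width: 0.0
grip_force: 0.0
```

Run:
```python
from m import *
S=grab('scene','s8');D=grab('side','d8'); s=ctrl.sense(); print(s['time_s'],s['eef_pos'],s['force'])
for t in ('s8','d8'):
    ci,im,d=load(t); m=hsvmask(im,(0,120,60),(6,255,255))|hsvmask(im,(174,120,60),(180,255,255)); P=pts(ci,d,m); k=(abs(P[:,0]-450)<80)&(abs(P[:,1]-215)<60); P=P[k]; print(t,P.mean(0),P.max(0))
for a,b,r in (('s4','s8',(190,380,210,415)),('d4','d8',(170,450,130,390))): 
    A=load(a)[1];B=load(b)[1]; u0,u1,v0,v1=r; print('changed px',(cv2.absdiff(A,B)[v0:v1,u0:u1].max(2)>50).sum())
cv2.imwrite('pics/c8.png',np.hstack([cv2.resize(S[1],(400,300)),cv2.resize(D[1],(400,300))]))
```

```text
13.7 [346.50873196 233.05830933 226.31806719] [ 0.2045225  -0.03671135  0.44722992]
s8 [471.33130494 210.94730366  84.16882342] [492.12191543 227.8006512  106.39184854]
d8 [479.91043346 213.14498455  92.16806016] [494.04893043 274.67275634 106.54939447]
changed px 0
changed px 521
```

View pics/c8.png

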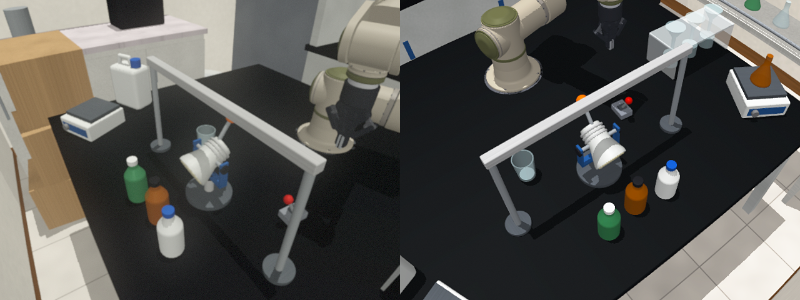

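Both views show the lever over to on (scene 288,200; side 628,101), the bottles and beaker in place, the lamp unchanged and the arm clear.

```bash
python3 -c "
from rig import ctrl
print(ctrl.finish_job())"
```

```text
the job is handed in; nothing more can be done
None
```

The lamp is aimed at the amber bottle (by my measurements its axis passes about 3 mm to the side of the bottle's middle) and released, the switch lever is at its on stop, nothing else was moved, and the job was handed in at about 14 s of the 48 s; no verdict came back.

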